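# Fit the drive key and the rotor of a bench centrifuge

## Task

Put the rotor back on the open bench centrifuge: lay the loose square drive key in the slot across the spindle so that it lies flat on the slot's floor and sticks out evenly on both sides, and let go of it; then lower the big aluminium rotor over the spindle, turn it to feel for the key with its two keyways, and slide it fully down until it sits flat on the spindle's flange, and let go. Work gently: never force, knock or drop the rotor or the key, nor bump the centrifuge (a light hand's pressure, well under 25 newtons, is enough), and leave the other things on the bench where they are.

Things in the scene. Friction and masses are not known exactly. Their poses are not given: they have to be found in the camera images.
- centrifuge: small white bench centrifuge, fixed: housing 270 x 270 x 150 high, sloping control panel on its -y side reaching 185 from the centre, lid hinged at its +y edge, standing open up to 390 above the bench. Round steel bowl open on top, 196 inside diameter, rim 150 and floor 70 above the bench. Origin on the bench under the spindle's axis, z up
- spindle_seat (a point): centre of the top of the spindle's flange (38 diameter, 98 above the bench), on which the rotor must end up sitting. The upright steel shaft, 24 diameter, rises 40 from it, its nose tapered (last 4). x along the shaft's cross slot, z up. The spindle turns by hand (drag about 0.1 N m), carrying these axes with it
- spindle_slot (a point): centre of the floor of the cross slot, 18 above the flange, on the spindle's axis. The slot runs right across the shaft along this point's x, open on top and at both ends: 9.5 wide, 22 deep from the shaft's top to this floor
- key: loose steel drive key, square bar 36 x 8 x 8, 18 g, lying on the bench. Origin at the centre of its underside, x along its length. In the slot it lies on the floor, its ends standing out 6 on either side of the shaft; held by its two ends (36 apart) it goes down into the slot with the fingers outside the shaft
- rotor: round aluminium rotor, 0.3 to 0.6 kg, right side up on the bench: tube disc 120 diameter, 30 high, with 8 pockets, clamped on a hub whose round neck (50 diameter) rises to 58 in all. Origin at the centre of its underside, z up. The hub's two keyways lie anywhere within 75 degrees either way of x, as the disc happens to be clamped: their line must be seen or felt
- rotor_neck (a point): centre of the top of the rotor's neck, 58 above its underside; the neck (28 free height) is gripped over its 50 diameter. The hub's bore opens here and below: 26 diameter right through (2 chamfer at the lower mouth), with two keyways facing each other from end to end, each 9.5 wide and reaching 20.5 from the axis. Half a turn makes no difference
- pin: round steel dowel pin lying on the bench near the key: 8 diameter, 36 long, the key's length but round. Not used. Origin under its middle as laid, x along it
- rotor_nut: black knurled rotor nut (36 diameter, 34 high) standing on the bench. Not used. Origin at the centre of its underside
- t_wrench: T-handled wrench lying flat, black 112 bar handle and 130 steel stem, 12 high. Not used. Origin under the middle of the handle; the stem runs along its +y
- strip_rotor: small grey plastic dish-shaped strip rotor, 90 diameter, 35 high, with no keyways. Not used. Origin at the centre of its underside
- tip_box: box of pipette tips with blue lid, 86 x 126 x 73 high. Not used. Origin at the centre of its underside

How it is judged (in metres and radians):
On the way, in this order (a step that is already met when the one before it is completed fails the run):
1. the key lies on the floor of the spindle's slot, centred, and is let go (z of key in the frame of spindle_slot between -0.002 and 0.002 m and x of key in the frame of spindle_slot between -0.003 and 0.003 m and y of key in the frame of spindle_slot between -0.002 and 0.002 m and angle between the x axis of key and the x axis of spindle_slot, either way round below 0.17 rad and contact force between key and the fingers below 0.05 N), for 0.2 s.
2. the rotor sits on the flange with its keyways over the key (z of rotor in the frame of spindle_seat between -0.002 and 0.0015 m and horizontal distance between rotor and spindle_seat below 0.0025 m and angle between rotor's own z axis and vertical below 0.04 rad), for 0.2 s.
At the end, for the whole second after the job is handed in: Key on the slot's floor (2 mm in height and across, 3 mm along, 0.17 rad); rotor on the flange (within 1.5 mm, centred within 2.5 mm, upright within 0.04 rad), its keyways over the key; both let go, rotor at rest (all of step 1 and all of step 2 and contact force between rotor and the fingers below 0.05 N and linear speed of rotor below 0.02 m/s and angular speed of rotor below 0.2 rad/s); the robot touches nothing.
It fails at once if the rotor is forced on the key (over 25 N) (contact force between rotor and key above 25 N).
It fails at once if the rotor is forced, dropped or knocked on the spindle or the centrifuge (over 25 N) (contact force between rotor and centrifuge above 25 N).
It fails at once if the key is forced in the slot (over 25 N) (contact force between key and centrifuge above 25 N).
It fails at once if the robot hits the centrifuge (over 25 N) (contact force between the arm and centrifuge above 25 N).
It fails at once if one of the other things on the bench is moved by more than 20 mm (distance of any of pin, rotor_nut, t_wrench, strip_rotor, tip_box from where it was at the start of the episode above 0.02 m).
It also fails if it takes over 72 s, if anything falls off the work surface, if the arm or the gripper's body presses on something with over 40 N, if the wrist force passes 120 N, or if a joint passes its speed limit or range.

## Robot

A 6-joint arm with a two-finger parallel gripper is mounted at the origin on the work surface. World frame = base frame: x ahead of the robot, y to its left, z up, the work surface at z = 0. Lengths are in m, angles in degrees, forces in N, time in s.
With the tool pointing down it reaches from about 0.4 to 0.825 m from the base axis. Payload 7 kg.
Tool frame: the origin (TCP) lies on the centre line of the jaws, within the pads' length; the fingertips stand 19 mm ahead of it and the grasp point (between the pads) is the TCP (r.tip_extent is the distance from the TCP to the fingertips, in m); z points along the fingers, y is the line along which they close (so a half turn about z gives the same grasp; the last joint's range is limited). The gripper opens to 88 mm and grips with 3 to 60 N. Pads are 19 mm wide; open, the fingers measure 130 mm over their backs; the gripper's body (78 mm by 193 mm) begins 47 mm behind the grasp point.
Start: joints at [89.674, 20.546, 0.682, 0, -70.136, -16.507], TCP at [0.195, 0.646, 0.246] pointing down, gripper open.
Joint ranges: [-176.03, 176.03], [-82.01, 121.73], [-58.28, 71.71], [-173.87, 95.51], [-174.79, -0.11], [-173.66, 173.66]. Speed limits (degrees/s): [136.94, 136.94, 172.46, 180, 180, 180].

## Interface

Orientations are given as [roll, pitch, yaw] about the fixed x, y, z axes, in that order (R = Rz(yaw) Ry(pitch) Rx(roll)).
In Python, from plant import r gives the robot as it stands. The module is installed in compiled form; this text tells all that it offers.
- The arm moves only by the tool jog_arm, never from a script. Its argument "deltas" is a list that holds one entry, the list of rows, each a list of 5 numbers: the opening, from -1 (shut) to 1 (fully open), then the shift along the world's x, y, z in cm, then the turn about the world's z in rad. In form: [[[claw, dx, dy, dz, turn], ...]]. A call has 1 to 8 rows; each row shifts and turns the commanded pose from where the row before left it; what a row does not reach is not made up. A row lasts 1/8 s, in which the tool goes at most 62.5 mm and 10.7 degrees, less where a joint would pass 70% of its speed; a pose out of reach is approached as far as the arm can. A call with a gripper value outside its range is refused whole. The fingers move at their own pace and stop on an object; "force" is the grip in N (left out, the last holds). Time passes only in rows, so rows that do not move let the fingers close. It gives the time, the measured TCP pose, the force, the opening and the grip force at its end, in the units of the state.
- r.get_state(): the state, without advancing time (a new reading comes with each control period).
- r.capture(name): name is "scene" or "side" or "wrist"; returns the picture (400x640x3 uint8, blue, green, red); there is no depth.
- r.camera_info(name): a dict with "fx", "fy", "cx", "cy" (pixels), "view" (4x4, takes a point from world to camera coordinates). Camera axes: x right, y up, looking along -z (the intrinsics and any distortion apply to the point x, -y, -z); pixel columns grow to the right and rows downward; lengths in m; the calibration is good to about 2 mm. A picture is of the moment at which its call begins: read the wrist's pose just before it. camera_info takes no time and is no camera call; for the wrist camera it gives the pose at the moment of the call.
- r.close_job(): hands the job in; it is judged then, once.
The state is a dict: "time_s": time; "joints": joint angles; "qd": joint speeds; "joint_torque": joint torques, N m; "tcp_pos": TCP position; "eef_rot": TCP orientation; "contact_force": force on the tool from outside, world axes, zero at the start; "moment": the same for the moment, N m; "gripper_width": finger opening in m; "gripper_force": force on a finger pad.
Only numpy, scipy, OpenCV 4.12 (cv2) and the standard library are available. Lean on these libraries where they do the work, as an engineer would, in place of code of your own. Each camera call takes 0.05 s, during which the arm holds its last target. There are 200 camera calls.

## Working session

There is one attempt and no reset: what is moved stays moved. The work goes in short steps, Python scripts to look and compute and a tool call to move; the robot and the scene stay as the last step left them, time stands still between calls to the robot, and variables do not carry over. Pictures are saved under pics/ and viewed, at most 10 in all, crops included, and the job is handed in when it is done.

Besides the shell and the picture viewer there is one more tool, called as a command line: name --argument value ..., lists and objects as JSON in quotes. jog_arm: Moves the arm, as the interface text tells. Its arguments: {"type":"object","properties":{"deltas":{"type":"array"},"force":{"type":"number"}},"required":["deltas"]}

```bash
mkdir -p pics; python3 - <<'E'
from plant import r
import cv2,numpy as np
print(r.get_state())
for n in("scene","side","wrist"):
    i=r.camera_info(n); print(n,{k:(np.round(v,4).tolist() if k=='view' else v) for k,v in i.items()})
    cv2.imwrite(f"pics/{n}0.png",r.capture(n))
E
```

```text
{'time_s': 0.0, 'joints': array([ 8.96740494e+01,  2.05923889e+01,  6.32865621e-01, -1.96730176e-02,
       -7.01363241e+01, -1.65059110e+01]), 'qd': array([-0.06124292, -0.06872227,  0.10529227,  0.03613027, -0.00288885,
       -0.00399382]), 'joint_torque': array([ 6.80249996e-04, -5.82713342e+01,  2.93061697e+01,  6.99723691e+00,
        7.02699821e-03, -1.52410912e-04]), 'tcp_pos': array([0.19536007, 0.6456225 , 0.24460641]), 'eef_rot': array([ 1.79902848e+02, -9.50258908e-03, -1.68385537e+01]), 'contact_force': array([0.09448824, 0.76164491, 0.27727173]), 'moment': array([-0.00454416, -0.00581113,  0.0410606 ]), 'gripper_force': 0.0, 'gripper_width': 0.08794943279921029}
scene {'fx': 393.96854084033555, 'fy': 393.96854084033555, 'cx': 314.76717376666886, 'cy': 196.62336146228614, 'view': [[0.3147, 0.9492, -0.0004, -0.0609], [-0.5795, 0.1924, 0.7919, 0.2264], [0.7517, -0.249, 0.6107, -1.4303], [0.0, 0.0, 0.0, 1.0]]}
side {'fx': 440.404531496766, 'fy': 440.404531496766, 'cx': 322.848239478055, 'cy': 201.43606454820167, 'view': [[0.8958, -0.444, -0.0199, -0.4945], [0.2475, 0.4612, 0.852, -0.1467], [-0.3691, -0.7682, 0.5231, -1.0384], [0.0, 0.0, 0.0, 1.0]]}
wrist {'fx': 340.2120216793278, 'fy': 340.2120216793278, 'cx': 323.4244193451671, 'cy': 199.94518833242918, 'view': [[-0.2903, -0.9569, 0.0006, 0.6742], [0.9204, -0.2794, -0.2736, 0.0347], [0.262, -0.0789, 0.9618, -0.3903], [0.0, 0.0, 0.0, 1.0]]}
```

View pics/scene0.png

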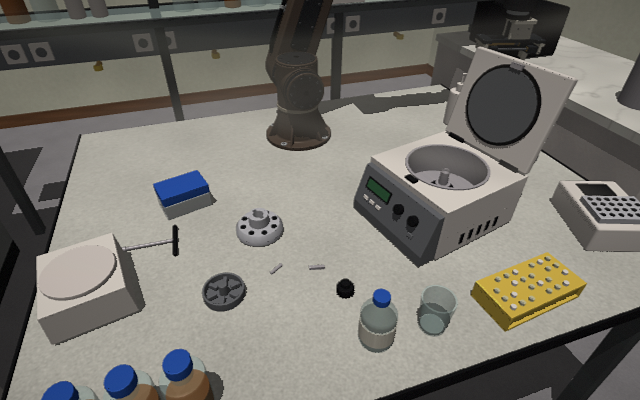

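View pics/side0.png

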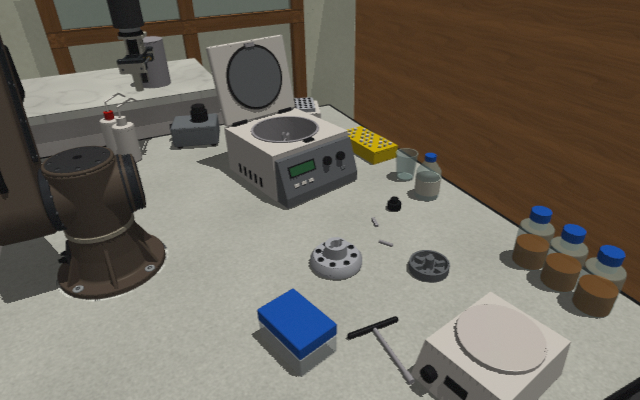

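View pics/wrist0.png

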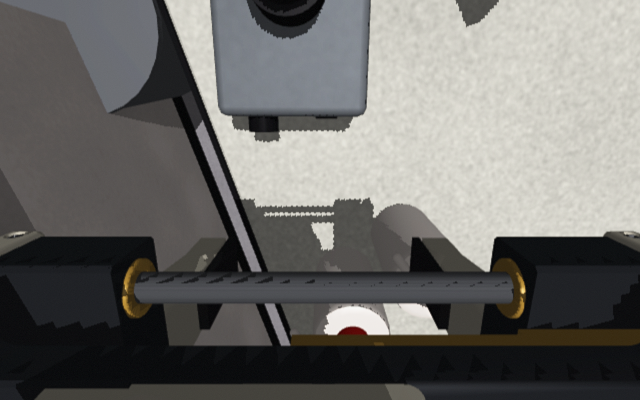

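The scene camera shows the rotor at (260,224), candidates for key and pin at (276,268) and (317,267), and the spindle at about (446,178). The side camera shows them at (336,255), (386,243), (375,221) and (285,137). The wrist camera sees nothing useful yet.

```bash
cat >h.py <<'E'
from plant import r
import cv2,numpy as np
def cam(n):
    i=r.camera_info(n);K=np.array([[i['fx'],0,i['cx']],[0,i['fy'],i['cy']],[0,0,1]])
    V=np.diag([1,-1,-1,1.])@np.array(i['view'])
    return {'K':K,'V':V,'i':i}
def ray(c,p):
    d=c['V'][:3,:3].T@np.linalg.solve(c['K'],[p[0],p[1],1.]);o=-c['V'][:3,:3].T@c['V'][:3,3];return o,d
def onz(c,p,z):
    o,d=ray(c,p);return o+d*(z-o[2])/d[2]
def proj(c,X):
    X=np.atleast_2d(X);q=(c['V'][:3,:3]@X.T).T+c['V'][:3,3];q=q@c['K'].T;return q[:,:2]/q[:,2:]
E
python3 - <<'E'
from h import *
print(set(r.camera_info('scene'))) 
s,d=cam('scene'),cam('side')
for nm,a,b,z in[('rotor neck',(260,213),(336,242),.058),('A',(276,268),(386,243),.006),('B',(317,267),(375,221),.006),('nut',(345,288),(394,204),.017),('spindle top',(446,171),(285,135),.138),('strip',(224,291),(429,264),.02)]:
    print(nm,onz(s,a,z).round(3),onz(d,b,z).round(3))
for nm,a,b in[('panel',(365,212),(290,203)),('panelR',(428,260),(357,182))]: print(nm,onz(s,a,0).round(3),onz(d,b,0).round(3))
print('lid hinge',onz(s,(450,135),.15),onz(s,(528,170),.15))
im=cv2.imread('pics/scene0.png');im2=cv2.imread('pics/side0.png')
a=cv2.resize(im[130:300,220:530],None,fx=2.55,fy=2.55,interpolation=2)[:, :790]
cv2.imwrite('pics/c.png',a)
E
```

```text
{'cy', 'fx', 'fy', 'cx', 'view'}
rotor neck [ 0.463 -0.234  0.058] [ 0.468 -0.239  0.058]
A [ 0.607 -0.232  0.006] [ 0.606 -0.239  0.006]
B [ 0.634 -0.141  0.006] [ 0.634 -0.145  0.006]
nut [ 0.72  -0.106  0.017] [ 0.715 -0.112  0.017]
spindle top [0.545 0.233 0.138] [0.532 0.211 0.138]
strip [ 0.648 -0.355  0.02 ] [ 0.637 -0.364  0.02 ]
panel [0.48 0.05 0.  ] [0.474 0.054 0.   ]
panelR [0.691 0.12  0.   ] [0.704 0.07  0.   ]
lid hinge [0.40496773 0.33412187 0.15      ] [0.61975459 0.41549421 0.15      ]
```

View pics/c.png

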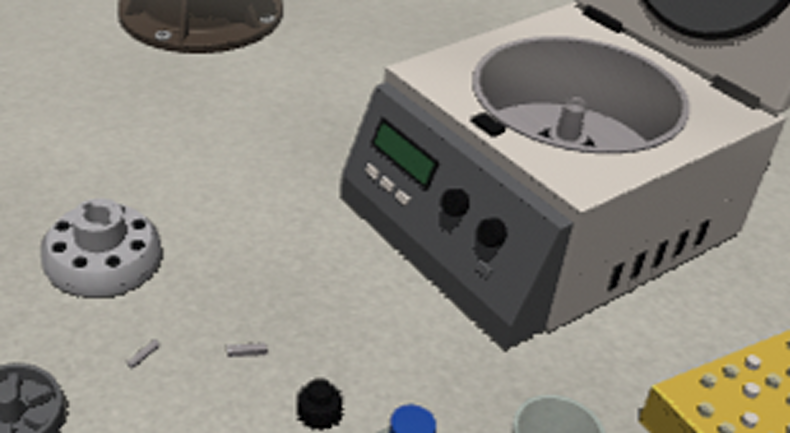

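The crop shows the rotor's keyway notch on the neck (about (97,212)), A and B as two small bars, and an empty spindle. The lid stands between the arm and the work, so I rise first and cross above it, stopping over the spindle to look.

jog_arm --deltas '[[[1,0,0,5.5,0],[1,0,0,5.5,0],[1,0,0,5.5,0],[1,1,-1,5.5,0],[1,3.3,-5,0,0],[1,3.3,-5,0,0],[1,3.3,-5,0,0],[1,3.3,-5,0,0]]]'

```text
time_s: 1.15
tcp_pos: [0.3381, 0.4342, 0.4655]
eef_rot: [180.0, 0.0, -16.8]
contact_force: [1.1, -0.1, -0.3]
gripper_width: 0.0874
gripper_force: 0.0
```

jog_arm --deltas '[[[1,3.3,-5,0,0],[1,3.3,-5,0,0],[1,3.3,-5,0,0],[1,2.5,-4.5,-3,0],[1,0,0,-5,0],[1,0,0,-5,0],[1,0,0,0,0],[1,0,0,0,0]]]'

```text
time_s: 2.15
tcp_pos: [0.4623, 0.2416, 0.3378]
eef_rot: [-179.9, -0.1, -16.8]
contact_force: [1.2, 0.5, 0.2]
gripper_width: 0.0877
gripper_force: 0.0
```

```bash
python3 - <<'E'
from h import *
s=r.get_state();np.savez('w1.npz',**{k:v for k,v in cam('wrist').items() if k!='i'})
im=r.capture('wrist');cv2.imwrite('pics/w1.png',im);print(s['time_s'],s['tcp_pos'],s['eef_rot'],s['joints'])
c=cam('wrist');p=proj(c,[.535,.22,.138])[0];print(p)
E
```

```text
2.15 [0.46234611 0.24157294 0.33778903] [-1.79915791e+02 -1.10647641e-01 -1.68058511e+01] [ 4.92087268e+01  3.05903768e+00 -9.76984075e+00  6.86069284e-02
 -7.70492146e+01  2.39701987e+01]
[323.81767518 101.54463718]
```

View pics/w1.png

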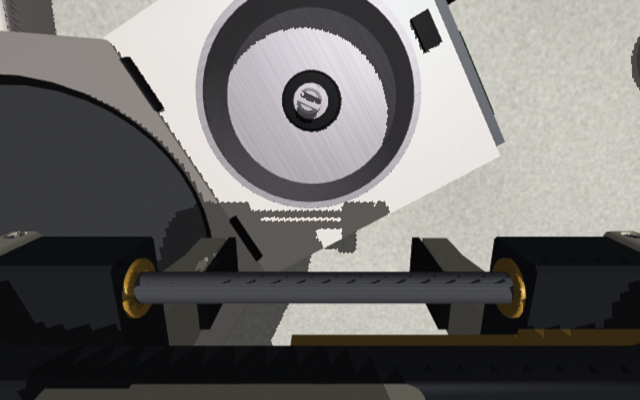

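The wrist picture shows the spindle at about (311,100), with its cross slot running nearly left-right. I zoom in there, then go on to the key.

```bash
python3 - <<'E'
from h import *
im=cv2.imread('pics/w1.png');a=cv2.resize(im[65:135,271:351],None,fx=7.5,fy=7.5,interpolation=cv2.INTER_CUBIC)
cv2.imwrite('pics/c1.png',a)
f=np.load('w1.npz');c={'K':f['K'],'V':f['V']}
g=cv2.cvtColor(im,6)
# shaft outline: circle at z=.138
print(onz(c,(311,100),.138))
m=(g[65:135,271:351]<60).astype('uint8')
n,l,st,ce=cv2.connectedComponentsWithStats(m);print(st,ce)
E
```

```text
[0.53965833 0.23082125 0.138     ]
[[   0    0   80   70 3823]
 [  11    5   59   62 1776]
 [  34   28    1    1    1]] [[39.08579649 33.96154852]
 [40.39470721 35.66272523]
 [34.         28.        ]]
```

View pics/c1.png

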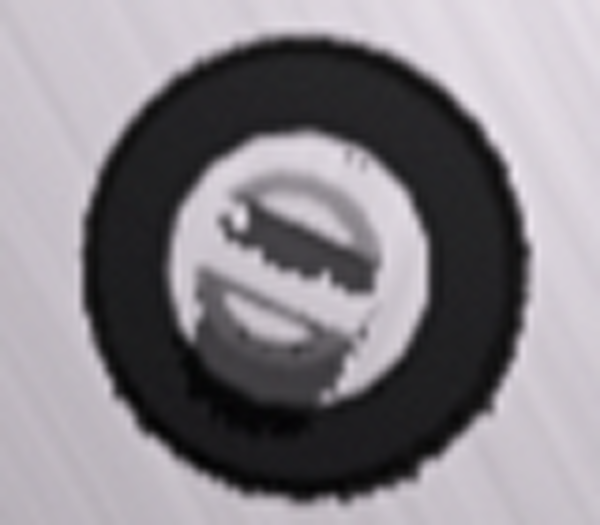

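jog_arm --deltas '[[[1,1.2,-6,0,0],[1,1.2,-6,0,0],[1,1.2,-6,0,0],[1,1.2,-6,0,0],[1,1.2,-6,-3,0],[1,1.2,-6,-6,0],[1,1,-5,-6,0],[1,0.4,0,-3.5,0]]]'

```text
time_s: 3.2
tcp_pos: [0.5424, -0.1396, 0.1817]
eef_rot: [-180.0, -0.1, -17.0]
contact_force: [-0.2, 0.0, -0.5]
gripper_width: 0.088
gripper_force: 0.0
```

jog_arm --deltas '[[[1,0,0,0,0],[1,0,0,0,0]]]'

```text
time_s: 3.45
tcp_pos: [0.5429, -0.1371, 0.1843]
eef_rot: [-180.0, -0.2, -16.8]
contact_force: [0.7, 1.2, 0.8]
gripper_width: 0.0878
gripper_force: 0.0
```

```bash
python3 - <<'E'
from h import *
s=r.get_state();np.savez('w2.npz',**{k:v for k,v in cam('wrist').items() if k!='i'})
im=r.capture('wrist');cv2.imwrite('pics/w2.png',im);print(s['time_s'],s['tcp_pos'],s['eef_rot'],s['joints'])
E
```

```text
3.45 [ 0.54291573 -0.13706789  0.18429209] [-179.96603578   -0.19996331  -16.76091919] [ 5.89309685e+00  1.24653169e+01 -1.91522287e+01  5.37509063e-02
 -5.81848481e+01  6.73177856e+01]
```

View pics/w2.png

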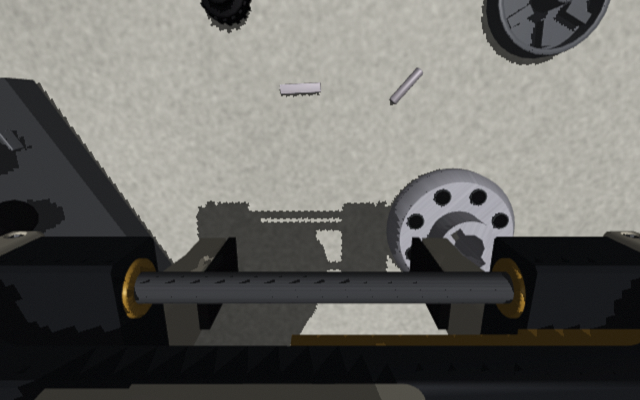

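Key: the flat bar at (300,88). The round one at (406,85) is the pin. The rotor is at lower right with its neck near (467,240).

```bash
cat >>h.py <<'E'
def ld(f):
    f=np.load(f);return {'K':f['K'],'V':f['V']}
def blob(im,box,lo):
    x0,y0,x1,y1=box;g=cv2.cvtColor(im[y0:y1,x0:x1],6);g=cv2.resize(g,None,fx=4,fy=4,interpolation=cv2.INTER_CUBIC)
    m=(g>lo).astype('uint8');n,l,st,ce=cv2.connectedComponentsWithStats(m);k=1+np.argmax(st[1:,4])
    cn,_=cv2.findContours((l==k).astype('uint8'),0,1);rc=cv2.minAreaRect(cn[0])
    return (cv2.boxPoints(rc)+.5)/4-.5+[x0,y0], st[k,4]/16
E
python3 - <<'E'
from h import *
c=ld('w2.npz');im=cv2.imread('pics/w2.png')
for lo in(190,200,210):
  b,a=blob(im,(265,70,340,108),lo);w=np.array([onz(c,p,.008) for p in b])[:,:2]
  e=[w[1]-w[0],w[2]-w[1]];L=[np.linalg.norm(x)for x in e];u=e[int(np.argmax(L))];print('key',lo,a,w.mean(0).round(4),np.round(L,4),np.degrees(np.arctan2(u[1],u[0]))%180)
c1=ld('w1.npz');f=lambda x,y:((x+.5)/7.5-.5+271,(y+.5)/7.5-.5+65)
for p,q in[((240,200),(380,255)),((200,265),(345,335))]:
  P,Q=onz(c1,f(*p),.138),onz(c1,f(*q),.138);print('slot',P,Q,np.degrees(np.arctan2(*(Q-P)[1::-1]))%180)
print(onz(c1,f(300,262),.138),'flange',onz(c1,f(299,268),.098))
s=r.get_state();print('tcp proj',proj(cam('wrist'),s['tcp_pos']))
E
```

```text
key 190 26.4375 [ 0.6322 -0.1529] [0.0132 0.0023] 73.19873441241513Traceback (most recent call last):
  File "<stdin>", line 4, in <module>
  File "h.py", line 17, in blob
    m=(g>lo).astype('uint8');n,l,st,ce=cv2.connectedComponentsWithStats(m);k=1+np.argmax(st[1:,4])
                                                                               ~~~~~~~~~^^^^^^^^^^
    return _wrapfunc(a, 'argmax', axis=axis, out=out, **kwds)
    return bound(*args, **kwds)
ValueError: attempt to get argmax of an empty sequence
```

```bash
cat >>h.py <<'E'
def blob2(im,box,lo=0.5):
    x0,y0,x1,y1=box;p=im[y0:y1,x0:x1].astype(np.float32);g=p[...,0]-p[...,1];bg=np.median(g);g=(g-bg)/(np.percentile(g,98)-bg)
    g=cv2.resize(g,None,fx=4,fy=4,interpolation=cv2.INTER_LINEAR)
    m=(g>lo).astype('uint8');n,l,st,ce=cv2.connectedComponentsWithStats(m);k=1+np.argmax(st[1:,4])
    cn,_=cv2.findContours((l==k).astype('uint8'),0,1);rc=cv2.minAreaRect(cn[0])
    return (cv2.boxPoints(rc)+.5)/4-.5+[x0,y0], st[k,4]/16
E
python3 - <<'E'
from h import *
c=ld('w2.npz');im=cv2.imread('pics/w2.png')
print(im[88,300],im[88,270],im[76,300])
for lo in(.35,.5,.65):
  b,a=blob2(im,(265,70,340,108),lo);w=np.array([onz(c,p,.008) for p in b])[:,:2]
  e=[w[1]-w[0],w[2]-w[1]];L=[np.linalg.norm(x)for x in e];u=e[int(np.argmax(L))];print('key',lo,a,b.mean(0),w.mean(0).round(4),np.round(L,4),np.degrees(np.arctan2(u[1],u[0]))%180)
c1=ld('w1.npz');f=lambda x,y:((x+.5)/7.5-.5+271,(y+.5)/7.5-.5+65)
for p,q in[((240,200),(380,255)),((200,265),(345,335))]:
  P,Q=onz(c1,f(*p),.138),onz(c1,f(*q),.138);print('slot',P,Q,np.degrees(np.arctan2(*(Q-P)[1::-1]))%180)
print(onz(c1,f(300,262),.138),'flange',onz(c1,f(299,268),.098))
s=r.get_state();print('tcp proj',proj(cam('wrist'),s['tcp_pos']))
E
```

```text
[186 179 184] [164 173 174] [165 173 175]
key 0.35 442.125 [299.89535546  88.4631958 ] [ 0.6321 -0.1423] [0.0363 0.0099] 76.09958467905363
key 0.5 404.5625 [299.9125061   88.13750076] [ 0.6324 -0.1424] [0.036  0.0088] 75.86308100457929
key 0.65 375.75 [299.85771918  88.02339363] [ 0.6325 -0.1423] [0.0357 0.0081] 75.86366566487288
slot [0.54962178 0.23610807 0.138     ] [0.53807715 0.22105508 0.138     ] 52.51421600518191
slot [0.54356697 0.2434172  0.138     ] [0.52994634 0.22823789 0.138     ] 48.09788969865758
[0.54021694 0.231081   0.138     ] flange [0.54036899 0.23280566 0.098     ]
tcp proj [[322.74317385 272.1302051 ]]
```

jog_arm --deltas '[[[0.25,4.5,-0.3,-2,0.047],[0.25,4.5,-0.2,-5.5,0],[0.25,0,0,-5,0],[0.25,0,0,0,0],[0.25,0,0,0,0]]]'

```text
time_s: 4.12
tcp_pos: [0.6274, -0.1419, 0.0664]
eef_rot: [-180.0, -0.2, -14.1]
contact_force: [-0.1, -0.7, 1.1]
gripper_width: 0.0553
gripper_force: 0.0
```

```bash
python3 - <<'E'
from h import *
s=r.get_state();c=cam('wrist');im=r.capture('wrist');print(s['tcp_pos'],s['eef_rot'],r.tip_extent)
print(proj(c,[[.6325,-.1423,.008],[.636,-.128,.008],s['tcp_pos'],s['tcp_pos']-[0,0,.04]]))
cv2.imwrite('pics/w3.png',im)
E
```

```text
[ 0.62744263 -0.14189458  0.06643502] [-179.97734619   -0.20907587  -14.06229325] 0.019
[[321.71928163 219.71074045]
 [297.81793832 219.83567024]
 [322.79536199 272.08732549]
 [323.0102433  238.65472891]]
```

View pics/w3.png

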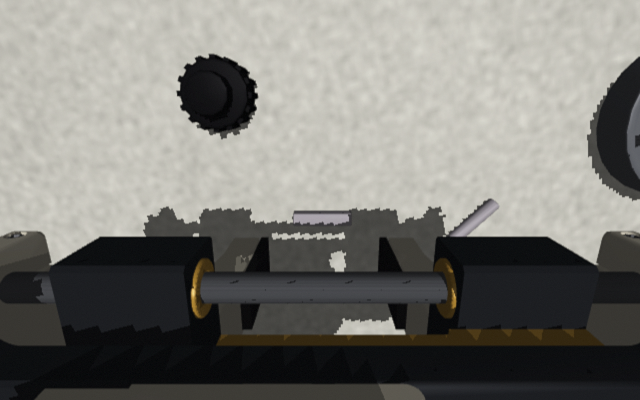

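```bash
python3 - <<'E'
from h import *
im=cv2.imread('pics/w3.png');c=cam('wrist');s=r.get_state();print(s['tcp_pos'])
for x in(300,310,322,335,345):print(x,[tuple(int(v) for v in im[y,x]) for y in range(207,230,1)])
print([int(v) for v in im[217,286:358,0]])
for y in (211,212,213,214,223,224):print(y,onz(c,(322,y),.008)[:2],onz(c,(322,y),0)[:2])
E
```

```text
[ 0.62768906 -0.1419473   0.06692537]
300 [(190, 199, 201), (193, 201, 204), (192, 200, 202), (143, 149, 150), (75, 72, 75), (70, 66, 68), (97, 92, 97), (148, 140, 146), (170, 163, 168), (173, 165, 172), (172, 165, 171), (172, 164, 171), (171, 163, 170), (172, 164, 170), (169, 161, 167), (163, 155, 161), (126, 121, 125), (74, 70, 72), (60, 59, 60), (65, 69, 69), (69, 72, 73), (69, 73, 74), (71, 74, 75)]
310 [(190, 199, 200), (191, 200, 201), (188, 197, 199), (141, 146, 149), (75, 73, 75), (70, 67, 69), (96, 91, 96), (148, 141, 146), (170, 163, 168), (173, 166, 172), (172, 164, 171), (173, 165, 172), (171, 163, 170), (171, 164, 170), (170, 163, 169), (167, 159, 165), (161, 155, 160), (117, 112, 117), (64, 63, 65), (64, 67, 68), (69, 73, 74), (69, 74, 73), (67, 71, 72)]
322 [(193, 201, 202), (192, 201, 202), (187, 197, 199), (139, 145, 146), (75, 72, 75), (70, 67, 70), (98, 93, 97), (149, 141, 146), (171, 164, 169), (172, 164, 170), (172, 164, 171), (172, 164, 171), (170, 164, 171), (169, 163, 169), (134, 129, 134), (80, 75, 79), (56, 53, 56), (57, 54, 57), (59, 57, 58), (63, 65, 66), 
[... 767 characters left out ...]
(69, 73, 73)]
[183, 180, 181, 180, 181, 171, 86, 117, 171, 173, 172, 171, 173, 171, 172, 172, 171, 172, 172, 173, 172, 172, 172, 172, 172, 172, 173, 173, 172, 173, 173, 173, 172, 173, 174, 172, 172, 172, 172, 174, 174, 173, 173, 172, 173, 173, 174, 174, 173, 174, 174, 173, 174, 175, 174, 175, 175, 174, 174, 175, 175, 177, 167, 75, 60, 61, 66, 68, 66, 68, 69, 67]
211 [ 0.63809422 -0.14382428] [ 0.63566427 -0.14316272]
212 [ 0.637471   -0.14366692] [ 0.63501601 -0.14299902]
213 [ 0.63684676 -0.14350929] [ 0.63436667 -0.14283506]
214 [ 0.63622148 -0.1433514 ] [ 0.63371625 -0.14267082]
223 [ 0.63054683 -0.14191851] [ 0.62781349 -0.14118033]
224 [ 0.62991103 -0.14175796] [ 0.62715214 -0.14101333]
```

The close view shows the key level at columns 292–350, rows 213–225, centred between the fingers and 5 mm ahead of the TCP. I move over it and go down.

jog_arm --deltas '[[[0.25,0.5,-0.1,-1.5,0],[0.25,0,0,-2,0],[0.25,0,0,0,0],[0.25,0,0,0,0]]]'

```text
time_s: 4.68
tcp_pos: [0.6314, -0.1433, 0.0293]
eef_rot: [-180.0, -0.1, -14.1]
contact_force: [-0.1, -0.2, 0.9]
gripper_width: 0.055
gripper_force: 0.0
```

jog_arm --deltas '[[[0.25,0.13,0.05,-0.5,0],[0.25,0,0,-0.4,0],[0.25,0,0,0,0]]]'

```text
time_s: 5.05
tcp_pos: [0.6322, -0.1426, 0.0194]
eef_rot: [-180.0, -0.0, -14.1]
contact_force: [-0.4, 0.0, 1.3]
gripper_width: 0.0546
gripper_force: 0.5
```

jog_arm --deltas '[[[-0.3,0,0,0,0],[-0.3,0,0,0,0],[-0.3,0,0,0,0],[-0.3,0,0,0,0],[-0.3,0,0,0,0],[-0.3,0,0,0,0]]]' --force 8

```text
time_s: 5.8
tcp_pos: [0.6321, -0.1427, 0.0194]
eef_rot: [-180.0, -0.0, -14.1]
contact_force: [1.4, -1.0, 2.1]
gripper_width: 0.0356
gripper_force: 8.4
```

jog_arm --deltas '[[[-0.3,0,0,3,0],[-0.3,0,0,5,0],[-0.3,0,0,5,0],[-0.3,-1,4,5,-0.1],[-0.3,-1.5,5,4,-0.12],[-0.3,-1.5,5.5,0,-0.12],[-0.3,-1.5,5.5,0,-0.114],[-0.3,-1.5,5.5,0,0]]]'

```text
time_s: 6.8
tcp_pos: [0.5621, 0.11, 0.2355]
eef_rot: [-180.0, 0.0, -40.3]
contact_force: [1.1, -0.3, -1.0]
gripper_width: 0.0359
gripper_force: 8.0
```

jog_arm --deltas '[[[-0.3,-1.5,5.5,0,0],[-0.3,-1.5,5,0,0],[-0.3,0,1,0,0],[-0.3,0,0,0,0],[-0.3,0,0,0,0]]]'

```text
time_s: 7.42
tcp_pos: [0.5332, 0.2224, 0.2353]
eef_rot: [180.0, 0.0, -40.2]
contact_force: [0.3, 0.1, 0.2]
gripper_width: 0.0356
gripper_force: 8.0
```

```bash
python3 - <<'E'
from h import *
s=r.get_state();np.savez('w4.npz',**{k:v for k,v in cam('wrist').items() if k!='i'})
im=r.capture('wrist');cv2.imwrite('pics/w4.png',im);print(s['time_s'],s['tcp_pos'],s['eef_rot'],s['gripper_width'])
c=cam('wrist');p=proj(c,[[.54,.231,.138],s['tcp_pos']-[0,0,.0114],s['tcp_pos']-[0,0,.0194]]);print(p)
a=cv2.resize(im[130:310,213:433],None,fx=3.3,fy=3.3,interpolation=cv2.INTER_CUBIC);cv2.imwrite('pics/c4.png',a)
E
```

```text
7.425 [0.53322629 0.22236903 0.23531242] [ 1.79962244e+02  6.80248619e-03 -4.02086302e+01] 0.03562665918935155
[[308.1068659  209.21322226]
 [322.91615984 261.3738205 ]
 [322.94294103 254.34731807]]
```

View pics/c4.png

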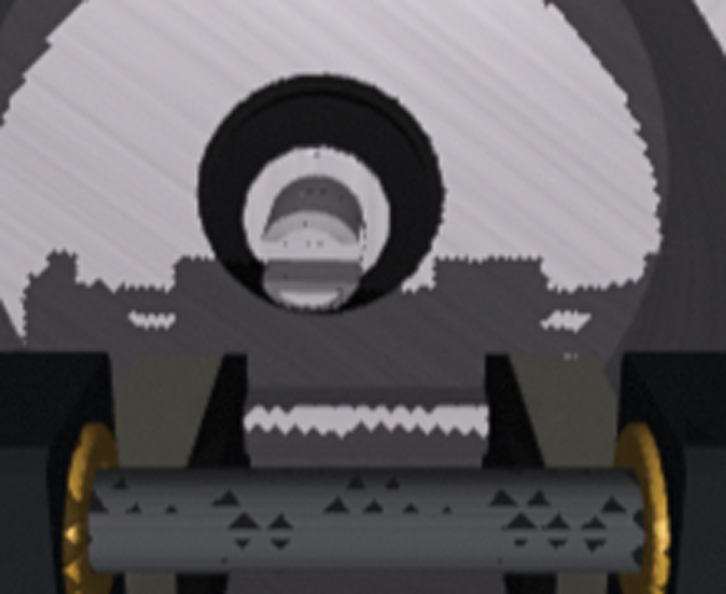

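The crop shows the slot level in the picture, with land edges at crop rows about 242 and 283, column 313, so the yaw is right. The key is held level between the fingers, its front top edge at row 405. I take edge profiles to get the last shift.

```bash
python3 - <<'E'
from h import *
im=cv2.imread('pics/w4.png');g=cv2.cvtColor(im,6).astype(int);c=ld('w4.npz');s=r.get_state()
for x in(296,301,306,311,316,320):print(x,list(g[194:226,x]))
for x in(292,300,323,345,355):print(x,list(g[244:274,x]))
for y in(206,213,222):print(y,list(g[y,285:331]))
t=s['tcp_pos'];u=np.array([np.cos(np.radians(s['eef_rot'][2])),np.sin(np.radians(s['eef_rot'][2]))]);v=np.array([u[1],-u[0]])
q=lambda p,z:(lambda d:(round(1e3*d@u,2),round(1e3*d@v,2)))(onz(c,p,z)[:2]-t[:2])
print('slot',q((307.3,203),.138),q((307.3,215.5),.138),q((307.3,209.2),.138))
print('key',q((324,252.3),t[2]-.0114),q((324,247.2),t[2]-.0194),q((286.8,256),t[2]-.0114),q((361,256),t[2]-.0114))
E
```

```text
296 [np.int64(68), np.int64(69), np.int64(79), np.int64(123), np.int64(147), np.int64(147), np.int64(144), np.int64(140), np.int64(138), np.int64(160), np.int64(175), np.int64(173), np.int64(174), np.int64(174), np.int64(134), np.int64(84), np.int64(81), np.int64(80), np.int64(81), np.int64(80), np.int64(82), np.int64(95), np.int64(108), np.int64(104), np.int64(103), np.int64(102), np.int64(87), np.int64(52), np.int64(38), np.int64(56), np.int64(66), np.int64(65)]
301 [np.int64(101), np.int64(138), np.int64(154), np.int64(152), np.int64(149), np.int64(151), np.int64(163), np.int64(172), np.int64(171), np.int64(174), np.int64(174), np.int64(173), np.int64(173), np.int64(174), np.int64(140), np.int64(93), np.int64(82), np.int64(82), np.int64(82), np.int64(81), np.int64(82), np.int64(96), np.int64(106), np.int64(110), np.int64(137), np.int64(166), np.int64(171), np.int64(143), np.int64(90), np.int64(45), np.int64(50), np.int64(65)]
306 [np.int64(131), np.int64(154), np.int64(154), np.int64(151), np.int64(151), np.int64(168), np.int64(175), np.int64(172), np.int64(168), np.int64(145), np
[... 5440 characters left out ...]
t64(90), np.int64(109), np.int64(123), np.int64(139), np.int64(124), np.int64(126), np.int64(149), np.int64(145), np.int64(125), np.int64(131), np.int64(114), np.int64(101), np.int64(66), np.int64(92), np.int64(74), np.int64(36), np.int64(16), np.int64(4), np.int64(6), np.int64(9), np.int64(16), np.int64(25), np.int64(29), np.int64(46), np.int64(54), np.int64(63), np.int64(64), np.int64(64), np.int64(65), np.int64(64)]
slot (np.float64(4.0), np.float64(-11.55)) (np.float64(-5.57), np.float64(-11.68)) (np.float64(-0.72), np.float64(-11.61))
key (np.float64(4.54), np.float64(0.45)) (np.float64(3.67), np.float64(0.46)) (np.float64(2.59), np.float64(-17.57)) (np.float64(2.59), np.float64(18.37))
```

```bash
python3 - <<'E'
from h import *
c=ld('w4.npz');y=np.radians(-40.2);u=np.array([np.cos(y),np.sin(y)]);v=np.array([u[1],-u[0]])
C=np.array([.540,.231])
for z in(.138,.134,.116,.098):
  print(z,{a:proj(c,[*(C+u*a/1e3),z])[0].round(1).tolist() for a in(19,12,11,4.75,0,-4.75,-11,-12,-19)})
print([proj(c,[*(C+v*a/1e3),.138])[0].round(1).tolist() for a in(-12,12)],[proj(c,[*(C+v*a/1e3),.098])[0].round(1).tolist() for a in(-19,19)])
E
```

```text
0.138 {19: [307.8, 183.6], 12: [307.9, 193.1], 11: [308.0, 194.4], 4.75: [308.1, 202.8], 0: [308.2, 209.0], -4.75: [308.2, 215.2], -11: [308.3, 223.2], -12: [308.4, 224.5], -19: [308.5, 233.3]}
0.134 {19: [308.1, 182.4], 12: [308.2, 191.7], 11: [308.2, 193.0], 4.75: [308.3, 201.2], 0: [308.4, 207.4], -4.75: [308.5, 213.5], -11: [308.6, 221.4], -12: [308.6, 222.7], -19: [308.7, 231.4]}
0.116 {19: [309.1, 177.2], 12: [309.2, 185.9], 11: [309.2, 187.2], 4.75: [309.3, 194.9], 0: [309.4, 200.7], -4.75: [309.4, 206.4], -11: [309.5, 213.9], -12: [309.5, 215.1], -19: [309.6, 223.3]}
0.098 {19: [309.9, 172.6], 12: [310.0, 180.9], 11: [310.1, 182.0], 4.75: [310.1, 189.3], 0: [310.2, 194.8], -4.75: [310.3, 200.2], -11: [310.4, 207.2], -12: [310.4, 208.4], -19: [310.5, 216.2]}
[[291.7, 209.0], [324.6, 209.0]] [[287.7, 194.8], [332.7, 194.8]]
```

jog_arm --deltas '[[[-0.3,0.64,1.04,0,-0.014],[-0.3,0,0,-2,0],[-0.3,0,0,-2,0],[-0.3,0,0,-1,0],[-0.3,0,0,0,0],[-0.3,0,0,0,0]]]'

```text
time_s: 8.22
tcp_pos: [0.5401, 0.234, 0.1863]
eef_rot: [-179.9, -0.0, -41.0]
contact_force: [-0.5, -1.0, 0.6]
gripper_width: 0.0358
gripper_force: 8.0
```

```bash
python3 - <<'E'
from h import *
s=r.get_state();print(s['tcp_pos'],s['eef_rot'],s['contact_force'])
im=r.capture('wrist');cv2.imwrite('pics/w5.png',im);c=cam('wrist');np.savez('w5.npz',K=c['K'],V=c['V'])
y=np.radians(s['eef_rot'][2]);u=np.array([np.cos(y),np.sin(y)]);v=np.array([u[1],-u[0]]);C=np.array([.5393,.2325]);d=C-s['tcp_pos'][:2];print('slot rel tcp',d@u*1e3,d@v*1e3)
for z in(.138,.116):print(z,{a:proj(c,[*(C+u*a/1e3),z])[0].round(1).tolist() for a in(12,8,4.75,-4.75,-9,-12)})
g=cv2.cvtColor(im,6).astype(int)
for x in(305,315,322,330,338):print(x,*g[205:275,x])
E
```

```text
[0.54009814 0.23402943 0.18628944] [-1.79945098e+02 -2.43676592e-02 -4.09626386e+01] [-0.54216221 -0.95905198  0.62756986]
slot rel tcp 0.39994058205191185 1.6781586766362013
0.138 {12: [326.1, 213.2], 8: [326.1, 219.7], 4.75: [326.1, 224.9], -4.75: [326.1, 239.9], -9: [326.1, 246.5], -12: [326.1, 251.2]}
0.116 {12: [325.9, 202.5], 8: [325.9, 208.5], 4.75: [325.9, 213.2], -4.75: [325.9, 227.0], -9: [325.9, 233.0], -12: [325.9, 237.3]}
305 183 182 183 182 182 181 182 181 181 181 181 181 181 180 181 179 180 181 182 171 122 69 49 28 14 6 7 6 10 6 7 9 6 8 26 53 65 65 65 66 63 64 58 53 52 51 51 62 134 174 176 178 178 179 174 135 81 63 64 63 62 63 63 62 64 64 50 33 33 38
315 75 75 77 80 79 79 79 79 105 142 154 153 150 152 149 147 153 165 174 169 124 73 58 55 54 54 55 55 54 53 55 55 58 57 57 57 58 60 62 57 56 58 56 55 52 52 50 60 127 170 177 177 179 178 177 135 75 63 64 63 63 63 61 63 66 64 50 33 35 38
322 82 83 83 82 82 83 106 140 157 158 155 150 151 161 171 173 172 172 173 177 174 128 65 55 55 53 55 54 55 54 55 54 56 58 56 56 58 62 62 64 63 59 54 52 52 52 53 50 79 144 176 177 179 182 172 124 70 64 63 63 62 64 62 63 67 66 50 34 34 36
330 81 82 84 82 82 83 93 131 158 159 156 155 154 151 164 173 173 171 173 176 172 135 77 55 53 55 55 55 54 53 54 55 56 56 56 55 59 62 63 64 63 58 53 52 53 52 53 71 136 174 179 179 178 135 75 61 64 64 65 63 61 63 62 63 67 65 48 34 35 38
338 71 73 74 71 73 74 74 75 74 75 91 130 151 153 150 147 145 137 145 166 175 138 76 54 54 53 55 55 55 54 53 54 56 58 57 57 57 57 56 62 67 65 57 54 53 51 53 52 72 135 173 179 180 180 176 128 69 63 64 63 63 64 63 62 65 65 49 33 34 37
```

jog_arm --deltas '[[[-0.3,-0.05,-0.09,-1,0],[-0.3,0,0,-1,0],[-0.3,0,0,0,0],[-0.3,0,0,0,0]]]'

```text
time_s: 8.78
tcp_pos: [0.5391, 0.2329, 0.1655]
eef_rot: [180.0, -0.0, -40.9]
contact_force: [0.4, -0.1, -0.3]
gripper_width: 0.0357
gripper_force: 8.0
```

jog_arm --deltas '[[[-0.3,0.01,0,-0.5,0],[-0.3,0,0,-0.3,0],[-0.3,0,0,-0.2,0],[-0.3,0,0,-0.2,0],[-0.3,0,0,0,0]]]'

```text
time_s: 9.4
tcp_pos: [0.5391, 0.2329, 0.1534]
eef_rot: [180.0, 0.0, -41.0]
contact_force: [-0.1, -0.3, 0.5]
gripper_width: 0.0358
gripper_force: 8.0
```

jog_arm --deltas '[[[-0.3,0,0,-0.3,0],[-0.3,0,0,-0.3,0],[-0.3,0,0,-0.3,0],[-0.3,0,0,-0.3,0],[-0.3,0,0,-0.2,0],[-0.3,0,0,-0.1,0],[-0.3,0,0,0,0]]]'

```text
time_s: 10.28
tcp_pos: [0.5391, 0.2329, 0.1385]
eef_rot: [180.0, -0.0, -41.0]
contact_force: [0.5, -0.1, -0.2]
gripper_width: 0.0356
gripper_force: 8.0
```

jog_arm --deltas '[[[-0.3,0,0,-0.1,0],[-0.3,0,0,-0.1,0],[-0.3,0,0,-0.07,0],[-0.3,0,0,-0.05,0],[-0.3,0,0,0,0]]]'

```text
time_s: 10.9
tcp_pos: [0.5392, 0.2329, 0.1354]
eef_rot: [-180.0, -0.0, -41.0]
contact_force: [-0.1, -0.8, 0.4]
gripper_width: 0.0359
gripper_force: 8.0
```

jog_arm --deltas '[[[-0.3,0,0,-0.05,0],[-0.3,0,0,0,0]]]'

```text
time_s: 11.15
tcp_pos: [0.5392, 0.2329, 0.1353]
eef_rot: [-180.0, -0.0, -40.9]
contact_force: [-2.7, -0.1, 4.1]
gripper_width: 0.0356
gripper_force: 8.0
```

jog_arm --deltas '[[[-0.3,0,0,-0.05,0],[-0.3,0,0,0,0]]]'

```text
time_s: 11.4
tcp_pos: [0.5392, 0.2329, 0.1352]
eef_rot: [-180.0, -0.0, -40.9]
contact_force: [-3.4, -0.2, 7.9]
gripper_width: 0.0357
gripper_force: 8.0
```

jog_arm --deltas '[[[-0.3,0,0,0.06,0],[-0.1,0,0,0,0],[0.05,0,0,0,0],[0.05,0,0,0,0],[0.05,0,0,0,0]]]'

```text
time_s: 12.02
tcp_pos: [0.5391, 0.2329, 0.1348]
eef_rot: [180.0, 0.0, -41.0]
contact_force: [0.1, 0.1, 0.2]
gripper_width: 0.0462
gripper_force: 0.0
```

jog_arm --deltas '[[[0.05,0,0,1,0],[0.05,0,0,3,0],[0.05,0,0,5,0],[0.05,0,0,1,0],[0.05,0,0,0,0],[0.05,0,0,0,0]]]'

```text
time_s: 12.78
tcp_pos: [0.5385, 0.2326, 0.2339]
eef_rot: [179.9, 0.0, -41.0]
contact_force: [-0.3, -0.5, -0.0]
gripper_width: 0.0463
gripper_force: 0.0
```

```bash
python3 - <<'E'
from h import *
s=r.get_state();c=cam('wrist');np.savez('w6.npz',K=c['K'],V=c['V']);im=r.capture('wrist');cv2.imwrite('pics/w6.png',im)
print(s['time_s'],s['tcp_pos'],s['eef_rot'])
y=np.radians(-40.9);u=np.array([np.cos(y),np.sin(y)]);v=np.array([u[1],-u[0]]);C=np.array([.5393,.2325])
for z in(.138,.124,.116):print(z,{a:proj(c,[*(C+u*a/1e3),z])[0].round(1).tolist() for a in(12,4.75,4,0,-4,-4.75,-12)},{a:proj(c,[*(C+v*a/1e3),z])[0].round(1).tolist() for a in(-18,-12,12,18)})
a=cv2.resize(im[150:270,243:403],None,fx=4.9,fy=4.9,interpolation=cv2.INTER_CUBIC);cv2.imwrite('pics/c6.png',a)
E
```

```text
12.775 [0.53854803 0.23255574 0.23385427] [ 1.79906240e+02  3.27800266e-02 -4.09646824e+01]
0.138 {12: [322.3, 192.2], 4.75: [322.4, 201.9], 4: [322.4, 202.9], 0: [322.4, 208.2], -4: [322.4, 213.5], -4.75: [322.4, 214.4], -12: [322.4, 223.8]} {-18: [297.5, 208.3], -12: [305.8, 208.2], 12: [338.9, 208.2], 18: [347.2, 208.2]}
0.124 {12: [322.4, 187.5], 4.75: [322.4, 196.8], 4: [322.4, 197.7], 0: [322.4, 202.8], -4: [322.4, 207.7], -4.75: [322.4, 208.7], -12: [322.4, 217.6]} {-18: [298.9, 202.8], -12: [306.7, 202.8], 12: [338.1, 202.7], 18: [345.9, 202.7]}
0.116 {12: [322.4, 185.0], 4.75: [322.4, 194.0], 4: [322.4, 195.0], 0: [322.4, 199.9], -4: [322.4, 204.7], -4.75: [322.4, 205.7], -12: [322.5, 214.4]} {-18: [299.6, 199.9], -12: [307.2, 199.9], 12: [337.7, 199.9], 18: [345.3, 199.8]}
```

View pics/c6.png

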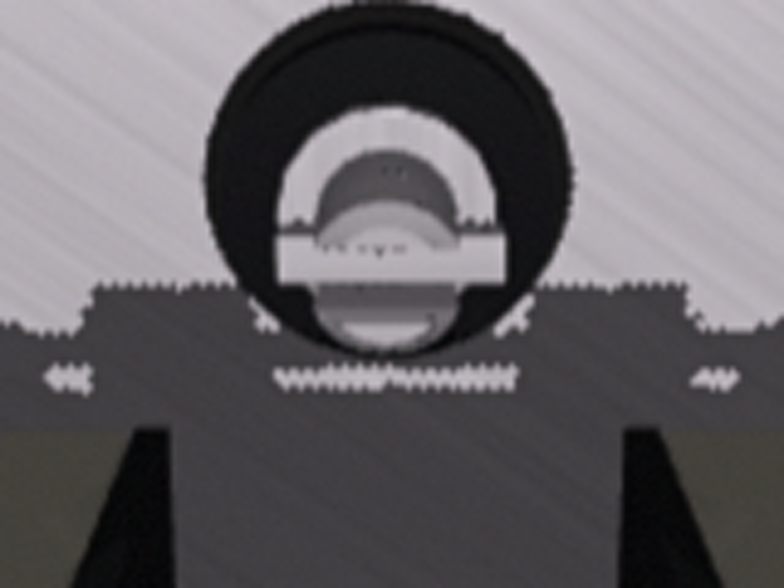

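The key lies level in the slot at crop rows 235–283. It spans columns 277–507 against the shaft's 315–460, so it is off centre by only about 0.7 mm. Now the rotor: I move to look at its keyways.

jog_arm --deltas '[[[0.5,-1.3,-5.6,0,0],[1,-1.3,-5.6,0,0],[1,-1.3,-5.6,0,0],[1,-1.3,-5.6,0,0],[1,-1.3,-5.6,0,0],[1,-1.3,-5.6,-1,0],[1,-1.3,-5.6,-2,0],[1,-1.3,-5,-3,0]]]'

```text
time_s: 13.82
tcp_pos: [0.4346, -0.2109, 0.1743]
eef_rot: [-180.0, -0.0, -41.0]
contact_force: [0.9, 0.2, -0.1]
gripper_width: 0.0877
gripper_force: 0.0
```

jog_arm --deltas '[[[1,0,0,0,0],[1,0,0,0,0]]]'

```text
time_s: 14.08
tcp_pos: [0.4349, -0.2093, 0.1745]
eef_rot: [179.9, 0.1, -41.0]
contact_force: [0.9, -0.7, -0.6]
gripper_width: 0.0877
gripper_force: 0.0
```

```bash
cat >rot.py <<'E'
from h import *
s=r.get_state();c=cam('wrist');np.savez('w7.npz',K=c['K'],V=c['V']);im=r.capture('wrist');cv2.imwrite('pics/w7.png',im)
print(s['time_s'],s['tcp_pos'],s['eef_rot'])
# rectify a plan view at z=.058 around the estimate, 4 px/mm
def plan(im,c,C,z,half=.045,k=4000):
    n=int(2*half*k);j,i=np.meshgrid(np.arange(n),np.arange(n))
    X=np.stack([C[0]-half+(j+.5)/k,C[1]+half-(i+.5)/k,np.full(j.shape,z)],-1).reshape(-1,3)
    p=proj(c,X).astype(np.float32).reshape(n,n,2);return cv2.remap(im,p[...,0],p[...,1],1)
if __name__=='__main__':
    C=np.array([.466,-.237]);P=plan(im,c,C,.058);g=cv2.cvtColor(P,6)
    cv2.imwrite('pics/p7.png',g)
    print(proj(c,[*C,.058]))
    # coarse ascii, 3 mm cells
    q=cv2.resize(g,(36,36),interpolation=cv2.INTER_AREA)
    for row in q:print(' '.join('%3d'%x for x in row))
E
python3 rot.py
```

```text
14.075 [ 0.43494544 -0.20927665  0.17446735] [ 1.79946820e+02  5.28991205e-02 -4.10110956e+01]
[[323.79116696 147.77755629]]
173 104  64  68 131 180 174 172 175 173 174 176 155 127 105  91  78  76  77  78  78  84  92 113 140 161 174 176 174 172 170 173 172 170 175 178
115  67  69 126 172 176 175 174 174 166 138  97  72  70  84  97 108 115 119 121 119 110  95  86  83  83 103 140 164 164 170 173 170 165 171 178
 67  65 118 173 173 172 174 175 139  87  70  86 113 140 165 154 128 137 165 177 175 176 172 157 136 103  91  85  97 140 173 174 171 166 167 177
 62  99 171 176 174 171 161 107  68  88 128 162 169 169 153  62  23  25  67 165 176 177 178 180 177 174 155 114  92  86 114 166 178 172 169 174
 69 145 176 180 184 145  83  74 113 165 175 174 169 169  82  18  16  16  19 114 178 177 178 180 180 178 179 174 148 105  93  99 155 176 178 176
133 179 181 182 149  73  85 143 168 172 176 176 171 171  81  16  16  16  18  80 177 178 178 179 181 179 177 143 148 166 116  96  92 153 184 182
177 184 179 153  74  90 154 170 169 170 175 176 175 170 102  22  16  16  26 116 178 179 178 179 181 160  86  36
[... 3508 characters left out ...]
 180 120  22  19  20  20  66 184 191 188 191 193 192 197 200 197 199 198 194 199 201 204 200 109  38  34  49 153 190 135 123
177 160  91  93 148 181 114  21  20  20  20  63 182 189 191 189 194 192 178 162 139 167 193 198 197 201 204 204 200 165 141 181 197 145 126 123
174 170 145  89 100 156 156  46  20  19  31 124 187 189 192 190 193 189  67  28  26  46 137 201 197 201 203 207 205 208 207 202 148 127 120 155
174 171 171 135  89 102 156 151  87  74 132 184 190 188 191 194 191 132  35  26  26  27  61 190 202 199 203 207 207 207 198 148 127 120 150 179
176 173 166 167 130  91 101 143 175 184 187 188 190 190 191 194 193 129  28  26  26  27  59 191 204 201 203 205 209 188 143 127 120 148 186 184
```

```bash
python3 - <<'E'
from rot import *
from scipy.optimize import differential_evolution as DE
im=cv2.imread('pics/w7.png');c=ld('w7.npz');C0=np.array([.466,-.237])
P=cv2.GaussianBlur(cv2.cvtColor(plan(im,c,C0,.058),6),(0,0),1.5).astype(np.float32)
n=P.shape[0];gx,gy=np.meshgrid(np.arange(-30,30,.4),np.arange(-30,30,.4))
ax,ay=np.abs(gx),np.abs(gy)
def sd(x,y):  # signed distance, bore with keyways (mm)
    a=np.hypot(x,y)-13; qx,qy=np.abs(x)-20.5,np.abs(y)-4.75
    b=np.hypot(np.maximum(qx,0),np.maximum(qy,0))+np.minimum(np.maximum(qx,qy),0);return np.minimum(a,b)
D=sd(gx,gy);I=(D<-.3)&(D>-2.2);O=(D>.3)&(D<2.2)
def f(p):
    t=np.radians(p[2]);X=p[0]+gx*np.cos(t)-gy*np.sin(t);Y=p[1]+gx*np.sin(t)+gy*np.cos(t)
    v=cv2.remap(P,(n/2+X*4-.5).astype(np.float32),(n/2-Y*4-.5).astype(np.float32),1);v=np.minimum(v,170)
    return v[I].mean()-v[O].mean()
R=DE(f,[(-8,8),(-8,8),(-90,90)],seed=1,popsize=25,maxiter=60);print(R.x,R.fun,C0+R.x[:2]/1e3)
E
```

```text
14.125 [ 0.43552499 -0.20875374  0.17495898] [ 1.79988141e+02  5.31859186e-04 -4.09372469e+01]
[-1.01041653 -4.28370758 21.30293456] -94.22251892089844 [ 0.46498958 -0.24128371]
```

The fit gives the rotor's centre at (0.4650, −0.2413) with the keyway line at 21.3°. The key lies at 49°, so the rotor must turn about +27.7°.

jog_arm --deltas '[[[1,1.5,-1.6,-2,0],[1,1.5,-1.6,-3,0],[1,0,0,-2,0],[1,0,0,0,0],[1,0,0,0,0]]]'

```text
time_s: 14.8
tcp_pos: [0.4661, -0.2405, 0.1061]
eef_rot: [-180.0, -0.1, -40.9]
contact_force: [0.4, -0.1, -0.4]
gripper_width: 0.0877
gripper_force: 0.0
```

jog_arm --deltas '[[[1,-0.11,-0.08,-2,0],[1,0,0,-2,0],[1,0,0,-0.9,0],[1,0,0,-0.4,0],[1,0,0,0,0],[1,0,0,0,0]]]'

```text
time_s: 15.55
tcp_pos: [0.4645, -0.242, 0.0526]
eef_rot: [-180.0, -0.1, -40.9]
contact_force: [-0.7, 0.0, -0.2]
gripper_width: 0.0876
gripper_force: 0.0
```

jog_arm --deltas '[[[0.3,0.05,0.07,0,0],[0,0,0,0,0],[0,0,0,0,0],[0,0,0,0,0],[0,0,0,0,0],[0,0,0,0,0],[0,0,0,0,0]]]' --force 30

```text
time_s: 16.42
tcp_pos: [0.4646, -0.2412, 0.0519]
eef_rot: [-180.0, -0.0, -41.0]
contact_force: [-1.0, 0.4, -0.0]
gripper_width: 0.0495
gripper_force: 30.0
```

jog_arm --deltas '[[[0,0,0,1,0],[0,0,0,3,0],[0,0,0,5,0],[0,0,0,5,0],[0,0,0,4,0],[0,0,0,2,0],[0,0,0,0,0]]]'

```text
time_s: 17.3
tcp_pos: [0.4648, -0.2412, 0.2536]
eef_rot: [-179.9, -0.1, -41.0]
contact_force: [0.0, 1.0, -4.6]
gripper_width: 0.0493
gripper_force: 30.0
```

jog_arm --deltas '[[[0,0.5,3,0.3,0.06],[0,0.8,5,0,0.08],[0,0.8,5,0,0.08],[0,0.8,5,0,0.08],[0,0.8,5,0,0.08],[0,0.8,5,0,0.08],[0,0.8,5,0,0.023],[0,0.8,5,0,0]]]'

```text
time_s: 18.3
tcp_pos: [0.5246, 0.1401, 0.2532]
eef_rot: [179.9, 0.1, -13.3]
contact_force: [-0.1, -0.7, -3.6]
gripper_width: 0.049
gripper_force: 30.0
```

jog_arm --deltas '[[[0,0.7,4.5,0,0],[0,0.4,3,0,0],[0,0.2,1,0,0],[0,0,0,0,0],[0,0,0,0,0]]]'

```text
time_s: 18.92
tcp_pos: [0.5382, 0.2227, 0.2545]
eef_rot: [180.0, 0.0, -13.3]
contact_force: [-0.3, -0.8, -4.4]
gripper_width: 0.049
gripper_force: 30.0
```

jog_arm --deltas '[[[0,0.09,1.06,0,0],[0,0,0,-1.5,0],[0,0,0,-2,0],[0,0,0,-1.2,0],[0,0,0,0,0],[0,0,0,0,0]]]'

```text
time_s: 19.68
tcp_pos: [0.5398, 0.2346, 0.2085]
eef_rot: [-180.0, -0.0, -13.3]
contact_force: [-0.0, -0.7, -2.9]
gripper_width: 0.0494
gripper_force: 30.0
```

jog_arm --deltas '[[[0,-0.07,-0.12,-0.5,0],[0,0,0,-0.5,0],[0,0,0,0,0],[0,0,0,0,0]]]'

```text
time_s: 20.18
tcp_pos: [0.5388, 0.2332, 0.198]
eef_rot: [180.0, -0.0, -13.3]
contact_force: [0.1, -0.1, -3.4]
gripper_width: 0.0491
gripper_force: 30.0
```

Rotor bottom is about 8 mm above the spindle top. Slow descent, watching the force.

jog_arm --deltas '[[[0,0.02,0,-0.3,0],[0,0,0,-0.3,0],[0,0,0,-0.2,0],[0,0,0,-0.15,0],[0,0,0,-0.1,0],[0,0,0,0,0]]]'

```text
time_s: 20.92
tcp_pos: [0.539, 0.2332, 0.1874]
eef_rot: [180.0, 0.0, -13.3]
contact_force: [-0.3, 0.8, -3.7]
gripper_width: 0.049
gripper_force: 30.0
```

jog_arm --deltas '[[[0,0,0,-0.2,0],[0,0,0,-0.15,0],[0,0,0,-0.15,0],[0,0,0,-0.1,0],[0,0,0,-0.1,0],[0,0,0,0,0]]]'

```text
time_s: 21.68
tcp_pos: [0.5389, 0.2332, 0.1804]
eef_rot: [180.0, 0.0, -13.3]
contact_force: [-1.1, 0.1, -3.7]
gripper_width: 0.0494
gripper_force: 30.0
```

jog_arm --deltas '[[[0,0,0,-0.15,0],[0,0,0,-0.1,0],[0,0,0,-0.1,0],[0,0,0,0,0]]]'

```text
time_s: 22.18
tcp_pos: [0.5389, 0.2332, 0.1768]
eef_rot: [180.0, 0.0, -13.3]
contact_force: [0.0, -0.6, -3.7]
gripper_width: 0.0497
gripper_force: 30.0
```

jog_arm --deltas '[[[0,0,0,-0.1,0],[0,0,0,-0.1,0],[0,0,0,0,0]]]'

```text
time_s: 22.55
tcp_pos: [0.5389, 0.2332, 0.1748]
eef_rot: [180.0, 0.0, -13.3]
contact_force: [0.5, 0.0, -4.2]
gripper_width: 0.049
gripper_force: 30.0
```

jog_arm --deltas '[[[0,0,0,-0.1,0],[0,0,0,-0.1,0],[0,0,0,0,0]]]'

```text
time_s: 22.92
tcp_pos: [0.5389, 0.2331, 0.1728]
eef_rot: [180.0, 0.0, -13.3]
contact_force: [0.5, 0.5, -3.7]
gripper_width: 0.0491
gripper_force: 30.0
```

jog_arm --deltas '[[[0,0,0,-0.1,0],[0,0,0,-0.1,0],[0,0,0,0,0]]]'

```text
time_s: 23.3
tcp_pos: [0.5389, 0.2332, 0.1708]
eef_rot: [180.0, 0.0, -13.3]
contact_force: [-0.6, 0.7, -3.1]
gripper_width: 0.0491
gripper_force: 30.0
```

The bottom is 5 mm below the key's top with no resistance, so the keyways are over the key. On down to the flange.

jog_arm --deltas '[[[0,0,0,-0.2,0],[0,0,0,-0.2,0],[0,0,0,-0.2,0],[0,0,0,-0.2,0],[0,0,0,0,0]]]'

```text
time_s: 23.92
tcp_pos: [0.5388, 0.2331, 0.1627]
eef_rot: [180.0, 0.0, -13.3]
contact_force: [0.1, 0.4, -3.1]
gripper_width: 0.0494
gripper_force: 30.0
```

jog_arm --deltas '[[[0,0,0,-0.2,0],[0,0,0,-0.2,0],[0,0,0,-0.2,0],[0,0,0,-0.2,0],[0,0,0,-0.1,0],[0,0,0,0,0]]]'

```text
time_s: 24.68
tcp_pos: [0.5389, 0.2332, 0.1539]
eef_rot: [180.0, 0.0, -13.3]
contact_force: [0.3, 0.4, -3.6]
gripper_width: 0.0492
gripper_force: 30.0
```

jog_arm --deltas '[[[0,0,0,-0.1,0],[0,0,0,-0.1,0],[0,0,0,-0.1,0],[0,0,0,0,0]]]'

```text
time_s: 25.18
tcp_pos: [0.5389, 0.2332, 0.1508]
eef_rot: [180.0, 0.0, -13.3]
contact_force: [0.4, 0.2, -3.7]
gripper_width: 0.0495
gripper_force: 30.0
```

jog_arm --deltas '[[[0,0,0,-0.05,0],[0,0,0,0,0]]]'

```text
time_s: 25.42
tcp_pos: [0.5389, 0.2332, 0.1504]
eef_rot: [180.0, 0.0, -13.3]
contact_force: [-0.3, 1.4, -4.1]
gripper_width: 0.0495
gripper_force: 30.0
```

jog_arm --deltas '[[[0,0,0,-0.05,0],[0,0,0,0,0]]]'

```text
time_s: 25.68
tcp_pos: [0.539, 0.2332, 0.15]
eef_rot: [-180.0, -0.0, -13.3]
contact_force: [0.8, -0.4, -2.7]
gripper_width: 0.0496
gripper_force: 30.0
```

jog_arm --deltas '[[[0,0,0,-0.05,0],[0,0,0,0,0]]]'

```text
time_s: 25.92
tcp_pos: [0.539, 0.2332, 0.1499]
eef_rot: [-180.0, -0.0, -13.3]
contact_force: [-1.2, -0.9, 1.5]
gripper_width: 0.049
gripper_force: 30.0
```

jog_arm --deltas '[[[0,0,0,-0.02,0],[0,0,0,0,0]]]'

```text
time_s: 26.18
tcp_pos: [0.5391, 0.2332, 0.1499]
eef_rot: [-180.0, -0.0, -13.3]
contact_force: [-2.4, -1.0, 4.4]
gripper_width: 0.0497
gripper_force: 30.0
```

Seated on the flange at the expected height. Release and back off.

jog_arm --deltas '[[[0,0,0,0.03,0],[0.2,0,0,0,0],[0.4,0,0,0,0],[0.5,0,0,0,0],[0.5,0,0,0,0],[0.5,0,0,0,0]]]'

```text
time_s: 26.92
tcp_pos: [0.539, 0.2332, 0.1495]
eef_rot: [-180.0, -0.0, -13.3]
contact_force: [0.0, 0.4, 0.3]
gripper_width: 0.0656
gripper_force: 0.0
```

jog_arm --deltas '[[[0.5,0,0,1,0],[0.5,0,0,3,0],[0.5,0,0,4,0],[0.5,-3,-2,3,0],[0.5,-3,-2,0,0],[0.5,0,0,0,0],[0.5,0,0,0,0]]]'

```text
time_s: 27.8
tcp_pos: [0.4793, 0.1935, 0.2604]
eef_rot: [-179.9, -0.1, -13.3]
contact_force: [-0.2, 0.4, 0.4]
gripper_width: 0.0655
gripper_force: 0.0
```

```bash
python3 - <<'E'
from rot import *
C0=np.array([.5393,.2332])
for z in(.156,):
  P=plan(im,c,C0,z);g=cv2.cvtColor(P,6);q=cv2.resize(g,(30,30),interpolation=cv2.INTER_AREA)
  for row in q:print(' '.join('%3d'%x for x in row))
sc=r.capture('scene');k=cam('scene');print(proj(k,[*C0,.156]))
E
```

```text
27.8 [0.47928819 0.19347639 0.26036684] [-1.79933382e+02 -5.59326229e-02 -1.32687160e+01]
 53  54  61 133 179 178 178 176 176 176 178 174 162 149 141 137 139 148 159 172 180 181 182 182 181 181 181 181 181 160
 56  89 101 148 175 176 178 179 173 148 119 117 137 152 165 163 160 150 132 119 124 148 175 181 181 182 183 182 182 181
 92 165 179 180 180 180 176 137 110 142 186 206 210 207 207 207 177 124 139 190 185 147 117 140 175 181 181 183 183 183
124 180 180 180 180 156 107 142 196 208 207 208 210 210 208 188  50  20  22  97 204 206 194 147 121 157 181 182 182 183
 74 106 178 180 137 109 166 131 102 147 207 208 208 209 210 147  22  20  20  46 195 207 206 206 179 125 142 181 184 184
 67  71 167 132 115 194 125  23  19  27 151 210 209 208 209 160  31  20  20  67 205 206 207 207 207 193 131 141 181 182
 65 105 130 114 192 203  82  19  20  20 101 207 209 209 207 203 114  52  63 163 210 209 208 207 208 207 196 140 144 182
 67  83 104 189 203 203 110  23  20  25 117 208 208 206 206 206 206 198 203 211 210 210 210 210 203 158 184 190 131 157
 66  79 168 209 208 204 186  95  66 104 196 211 21
[... 1919 characters left out ...]
18 183 157 155 166 195 226 230 229 226 220 230 228 228 229 230 229 177
119 109 165 106  45  44 113 213 219 221 219 220 223 225 225 225 228 228 227 230 212 101  66 136 227 231 229 230 199 157
165 105 124 194 200 197 216 219 219 220 223 223 216 218 227 227 227 228 230 229 102  33  33  37 165 234 233 219 165 151
189 138 108 137 204 217 216 217 221 221 216 128  57  62 160 228 230 229 229 231  86  34  34  36 141 234 227 178 158 172
189 186 126 114 139 202 217 219 217 222 188  41  28  29  50 206 229 230 231 230 126  41  36  55 199 227 180 161 160 211
190 189 178 120 117 136 192 216 221 220 190  39  29  30  40 198 230 230 232 233 227 170 142 201 214 173 161 158 203 217
[[446.41738274 163.80596762]]
```

The plan view shows the rotor centred on the spindle (within about 1 mm) with its keyways along the key, and the arm is clear.

```bash
python3 -c "
from plant import r
print(r.close_job())"
```

```text
the job is handed in; nothing more can be done
None
```

The job is handed in at about 28 s: the key lies on the slot's floor about 0.7 mm off centre, the rotor sits on the flange with its keyways over the key, and both are let go; the highest push I read was 8 N, and the judge gave no verdict.

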